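# Load the dish turntable and couple its drive shaft

## Robot

A 6-joint arm with a two-finger parallel gripper is mounted at the origin on the work surface. World frame = base frame: x ahead of the robot, y to its left, z up, the work surface at z = 0. Lengths are in m, angles in degrees, forces in N, time in s.
With the tool pointing down it reaches from about 0.35 to 0.875 m from the base axis. Payload 4.2 kg.
Tool frame: the origin (TCP) lies between the finger pads, 19 mm behind the fingertips; this is the grasp point; z points along the fingers, y is the line along which they close (so a half turn about z gives the same grasp; the last joint's range is limited). The gripper opens to 87 mm and grips with 3 to 60 N. Pads are 19 mm wide; open, the fingers measure 117 mm over their backs; the gripper's body (75 mm by 190 mm) begins 51 mm behind the grasp point.
Start: joints at [-61.272, 22.042, 0.453, 0, -68.411, -14.817], TCP at [0.15, -0.607, 0.241] pointing down, gripper open.
Joint ranges: [-179.83, 179.83], [-69.29, 118.12], [-61.27, 80.66], [-181.25, 117.63], [-171.15, -9.14], [-177.46, 177.46]. Speed limits (degrees/s): [159.86, 159.86, 180, 180, 180, 180].

## Interface

Orientations are given as [roll, pitch, yaw] about the fixed x, y, z axes, in that order (R = Rz(yaw) Ry(pitch) Rx(roll)).
In Python, from workcell import env gives the robot as it stands. Calls block until the motion is done:
- env.goto(position, orientation): joint-space move of the TCP to a pose.
- env.move_straight(position, rotation=None, rate=0.15, force_limit=None): straight line of the TCP; rotation=None keeps the orientation; rate is the mean speed in m/s. With force_limit (N) it stops when the force on the tool has changed by that much, and returns True; else False.
- env.set_joints(angles): joint-space move.
- env.gripper_to(opening, grasp_force=None): opening from 0.0 (shut) to 1.0 (fully open); grasp_force is the grip in N (None keeps the last); returns when the fingers have stopped.
- env.dwell(seconds).
- env.inverse_kinematics(position, orientation): joint angles nearest the present ones, or None.
- env.read_state(): the state.
- env.grab_frame(name): name is "scene" or "top" or "wrist"; returns a dict with "image" (480x640x3 uint8, blue, green, red), "fx", "fy", "cx", "cy" (pixels), "position" and "orientation" of the camera in the world. Camera axes: x right, y up, looking along -z (the intrinsics and any distortion apply to the point x, -y, -z); pixel columns grow to the right and rows downward; lengths in m; the calibration is good to about 2 mm. A picture is of the moment at which its call begins. There is no depth.
A pose or a line that the arm cannot do raises env.Unreachable and nothing moves.
- env.close_job(): hands the job in; it is judged then, once.
The state is a dict: "clock": time; "joint_positions": joint angles; "qvel": joint speeds; "joint_torque": joint torques, N m; "position": TCP position; "tool_rot": TCP orientation; "force": force on the tool from outside, world axes, zero at the start; "wrist_torque": the same for the moment, N m; "opening": opening from 0.0 (shut) to 1.0 (fully open); "finger_force": force on a finger pad.
Only numpy, scipy, OpenCV 4.12 (cv2) and the standard library are available. Lean on these libraries where they do the work, as an engineer would, in place of code of your own. Each camera call takes 0.05 s, during which the arm holds its last target. There are 200 camera calls.

## Task

Lay the small culture dish flat on the turntable's stage plate, centred over the green disc between the two stops, keeping it level, and let go of it. Then take the blue-handled drive shaft out of its red stand, put it into the drive hub, turn it until its key slips into the keyway, and push it fully home against the spring until the collar sits on the hub. Finish while still gripping the handle and pressing the shaft home (it springs back if you stop pushing), with the dish still in place, and leave the bottle, the jar and the slide box where they are.

Things in the scene. Friction and masses are not known exactly. Their poses are not given: they have to be found in the camera images.
- dish: White round closed culture dish with an amber top, 40 mm diameter, 14 mm high, 30 g, loose on the bench. Origin: centre of its underside; z up.
- turntable: Ivory turntable base, fixed to the bench, 140 (its x) x 290 (its y) x 24 mm high. Origin: centre of its underside. The stage plate is 80 mm from the origin towards its -y, the hub 85 mm towards its +y.
- stage (a point): Centre of the green disc (40 mm diameter) on the aluminium stage plate's top face (28 mm above the bench, 100 x 100 mm), midway between the two dark stops; axes as the base's. Stops: bars 40 mm long (along x), 6 mm thick, 8 mm tall, on the +y and -y sides, 45 mm clear between them. The +x and -x sides are open, with room for fingers.
- stand: Red block, 80 x 80 x 46 mm high, fixed to the bench, with a 33 mm round hole 42 mm deep in the middle of its top, in which the drive shaft hangs upright with its collar resting on the top face. Origin: centre of its underside.
- shaft: Drive shaft, loose, about 0.2 kg, steel, 20 mm diameter. Origin: centre of the underside of its collar (44 mm diameter, 6 mm thick); z up. The shaft reaches 36 mm below it, the last 4 mm tapered to 14 mm. A brass key, 6 mm wide, sticks out 5 mm on the +x side from 2 to 24 mm below the origin; the last 12 mm have no key.
- shaft_handle (a point): Middle of the shaft's blue flat handle, 26 mm above the shaft's origin; axes as the shaft's. The handle is 34 mm long (x), 16 mm thick (y) and 40 mm high, standing on the collar. Yellow marks on the handle's top and on the collar lie on the key's (+x) side.
- hub: Steel eight-sided drive hub on the base, 54 mm across, fixed, not turning, 54 mm high above the base (top 78 mm above the bench). Origin: centre of its underside. Its x axis points from the bore's centre to the keyway.
- hub_mouth (a point): Centre of the bore's mouth on the hub's top face; axes as the hub's. Bore: eight flat sides, 22 mm across, with one keyway 8 mm wide reaching 17 mm from the centre on the +x side, a yellow stripe beside it. The key lands on the top face with the tip 12 mm deep unless within about 0.1 rad of the keyway. Home: collar on this face (tip 36 mm deep), shaft x along hub x.
- plunger (a joint): Brass spring plunger at the bottom of the bore, m: 0 = up (its top 28 mm below the mouth), grows as it is pressed down; 0.008 when the shaft is home. It takes about 4.4 N to start it and 9 N at home, so the shaft's own weight does not move it; it pushes the shaft back up 8 mm when not held.
- bottle: Bystander: white bottle with a blue cap, 66 mm diameter, 160 mm high. Origin: centre of its underside.
- jar: Bystander: amber jar with a white lid, 68 mm diameter, 75 mm high. Origin: centre of its underside.
- slidebox: Bystander: pink slide box, 40 x 85 x 30 mm high. Origin: centre of its underside.

How it is judged:
By the outcome, as a careful person would: the job done as asked, in the order asked, and still so for the second after the job is handed in, while the arm keeps its last pose, push and grip.
It also fails if it takes over 54 s, if anything falls off the work surface, if the arm or the gripper's body presses on something with over 40 N, if the wrist force passes 120 N, or if a joint passes its speed limit or range.

## Working session

There is one attempt and no reset: what is moved stays moved. The work goes in short steps, each a Python script; the robot and the scene stay as the last script left them, time stands still between calls to the robot, and variables do not carry over. Pictures are saved under pics/ and viewed, at most 10 in all, crops included, and the job is handed in when it is done.

```bash
mkdir -p pics; ls
python3 - <<'E'
from workcell import env
import cv2,numpy as np
fs=[]
for n in("scene","top","wrist"):
    f=env.grab_frame(n); cv2.imwrite(f"pics/{n}0.png",f["image"]); print(n,{k:np.round(v,4).tolist() if not isinstance(v,str) else v for k,v in f.items() if k!="image"})
s=env.read_state();print(s)
E
```

```text
pics
workcell.py
scene {'fx': 519.1324, 'fy': 519.1324, 'cx': 325.4708, 'cy': 236.7937, 'position': [1.0272, -0.3452, 0.8355], 'orientation': [36.7341, -0.3277, 53.1709]}
top {'fx': 483.9442, 'fy': 483.9442, 'cx': 322.8067, 'cy': 229.7563, 'position': [0.4636, -0.014, 0.9478], 'orientation': [6.4063, 1.6204, -89.7291]}
wrist {'fx': 367.2763, 'fy': 367.2763, 'cx': 307.8738, 'cy': 234.734, 'position': [0.0748, -0.6264, 0.383], 'orientation': [-16.5076, -0.0624, 103.8542]}
{'clock': 0.15, 'joint_positions': array([-6.12739381e+01,  2.20789322e+01,  3.99091749e-01, -2.08340948e-02,
       -6.84117714e+01, -1.48193235e+01]), 'qvel': array([-0.10754847, -0.03627006,  0.19414479,  0.17681319, -0.04484711,
       -0.00509267]), 'joint_torque': array([-7.68159025e-04, -3.91051698e+01,  1.87587333e+01,  4.22230303e+00,
        1.24249718e-02, -1.34174338e-04]), 'position': array([ 0.15016078, -0.6062614 ,  0.24043724]), 'tool_rot': array([ 1.79906482e+02, -4.71568812e-03, -1.66100939e+02]), 'force': array([ 0.13580836, -0.71812686, -0.3487181 ]), 'wrist_torque': array([-0.00638442, -0.01048957,  0.03484101]), 'finger_force': 0.0, 'opening': 1.001994262134589}
```

View pics/top0.png

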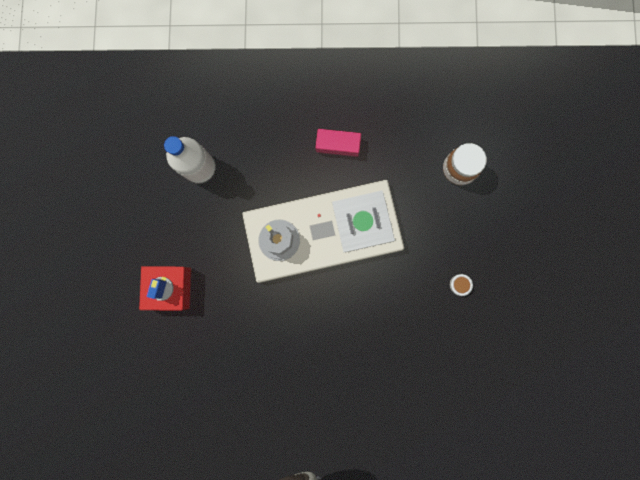

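View pics/scene0.png

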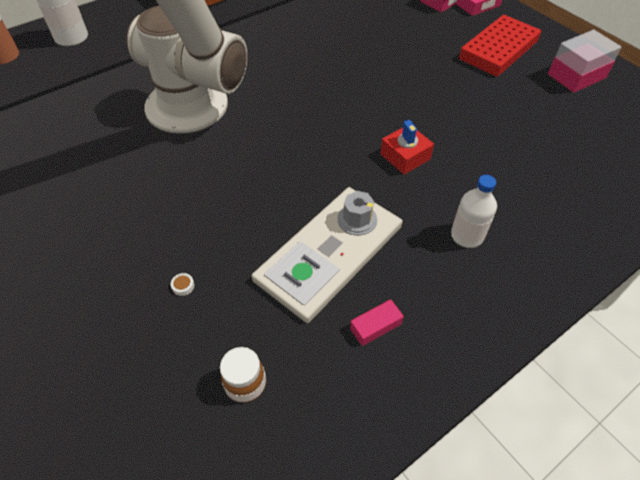

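Top view: dish at about (461,285), green disc at (363,221), hub at (278,238) with its yellow stripe near (269,229), and stand at (165,289) with the blue handle near (157,288). The scene view agrees.

```bash
cat > h.py <<'E'
from workcell import env
import cv2,numpy as np
from scipy.spatial.transform import Rotation as R
def px2w(f,uv,z):
    uv=np.atleast_2d(uv).astype(float)
    d=np.c_[(uv[:,0]-f["cx"])/f["fx"],-(uv[:,1]-f["cy"])/f["fy"],-np.ones(len(uv))]
    d=R.from_euler("xyz",f["orientation"],degrees=True).apply(d); p=np.array(f["position"])
    return p+d*((z-p[2])/d[:,2])[:,None]
def w2px(f,P):
    c=R.from_euler("xyz",f["orientation"],degrees=True).inv().apply(np.atleast_2d(P)-f["position"])
    return np.c_[f["cx"]-f["fx"]*c[:,0]/c[:,2],f["cy"]+f["fy"]*c[:,1]/c[:,2]]
HSV=dict(green=((50,90,50),(80,255,255)),blue=((105,120,40),(125,255,255)),yellow=((22,110,110),(34,255,255)),
 amber=((5,100,60),(18,255,255)),red=((0,180,90),(4,255,255)))
def blobs(f,col,n=3,amin=5):
    m=cv2.inRange(cv2.cvtColor(f["image"],cv2.COLOR_BGR2HSV),*map(np.array,HSV[col]))
    cs=sorted(cv2.findContours(m,cv2.RETR_EXTERNAL,cv2.CHAIN_APPROX_NONE)[0],key=cv2.contourArea)[::-1][:n]
    return [c for c in cs if cv2.contourArea(c)>=amin]
def cen(c):
    m=cv2.moments(c); return np.array([m["m10"],m["m01"]])/m["m00"]
def rect(f,c,z):
    P=px2w(f,c[:,0],z)[:,:2]; r=cv2.minAreaRect((P*1000).astype(np.float32)); return np.round(r[0],1),np.round(r[1],1),round(r[2],1)
E
python3 - <<'E'
from h import *
for n in("scene","top"):
    f=env.grab_frame(n)
    for col,z in(("green",.028),("amber",.014),("blue",.046+.046),("yellow",.078),("red",.046)):
        for c in blobs(f,col): print(n,col,cv2.contourArea(c),cen(c).round(1),px2w(f,cen(c),z)[0].round(4)[:2],rect(f,c,z))
E
```

```text
scene green 247.5 [301.7 271.1] [ 0.5848 -0.063 ] (array([584.2, -63.1]), array([35.2, 35.3]), 54.1)
scene amber 1184.0 [580.1  26. ] [0.3721 1.0569] (array([ 378.7, 1056.6]), array([407. ,  70.4]), 0.0)
scene amber 489.5 [ 6.9 45.8] [-0.4905 -0.2794] (array([-514.9, -267. ]), array([ 45.2, 215. ]), 73.7)
scene amber 270.0 [245.  385.1] [ 0.7022 -0.2594] (array([ 695. , -255.8]), array([70.7, 44.4]), 76.1)
scene blue 247.0 [486.4 182.6] [0.6668 0.3207] (array([666.3, 320.9]), array([35. , 47.1]), 20.5)
scene blue 176.0 [408.  131.2] [0.4669 0.2973] (array([466.9, 301.6]), array([27.5, 72.2]), 48.1)
scene yellow 8.5 [369.3 204.3] [0.5653 0.1108] (array([565.4, 110.9]), array([10.4,  6. ]), 35.1)
scene red 2665.5 [499.6  44.5] [0.3259 0.758 ] (array([322.4, 764.8]), array([134.5, 260.7]), 11.4)
scene red 1156.0 [406.2 152. ] [0.4791 0.2892] (array([469.3, 298.7]), array([113.5, 110.5]), 89.7)
top green 257.0 [362.8 220.8] [ 0.5842 -0.064 ] (array([583.8, -64.4]), array([34.4, 34.7]), 89.9)
top amber 170.0 [461.5 284.5] [ 0.464  -0.2516] (array([ 464. , -251.6]), array([27.5, 28.2]), 26.5)
top amber 125.0 [456. 171.] [ 0.6843 -0.2469] (array([ 689.6, -251.1]), array([67.7, 36. ]), 39.5)
top blue 257.0 [173.1 145.1] [0.7152 0.2858] (array([714.6, 285.9]), array([36.4, 32.3]), 46.5)
top blue 169.0 [156.8 290.1] [0.4516 0.3045] (array([453.8, 305.6]), array([25., 33.]), 76.8)
top yellow 11.5 [153.7 283.6] [0.463  0.3158] (array([463.1, 316.3]), array([9. , 5.5]), 2.5)
top yellow 9.0 [268.6 227.7] [0.5648 0.1096] (array([565.2, 109.7]), array([7.8, 5.1]), 45.5)
top yellow 6.5 [163.5 278.3] [0.4726 0.2985] (array([472.2, 298.4]), array([5.4, 5.6]), 0.2)
top red 104.5 [175.2 295.8] [0.4405 0.2865] (array([440.4, 284.8]), array([25.5, 37.8]), 59.3)
```

Run:
```python
from h import *
for y in(82,-98,-188+10,8): print(y,env.inverse_kinematics([.464,-.252,.16],[180,0,y]),env.inverse_kinematics([.56,.1,.2],[180,0,y]))
env.goto([.57,.02,.26],[180,0,-98] if env.inverse_kinematics([.57,.02,.26],[180,0,-98]) is not None else [180,0,82])
s=env.read_state();print(s["clock"],s["position"],s["tool_rot"])
f=env.grab_frame("wrist"); print(f["position"],f["orientation"]); cv2.imwrite("pics/w1.png",f["image"])
np.save("w1.npy",f,allow_pickle=True)
print(w2px(f,[[.584,-.064,.028],[.55,.1,.078],[.464,-.252,.014],[.46,.3,.09]]))
```

```text
82 [ -10.89013055   17.05465556  -19.78413524    0.          -53.16120921
 -177.10986945] [ 26.43940089  18.50614937 -11.12230509   0.         -60.37154554
 145.56059911]
-98 [-10.89013055  17.05465556 -19.78413524   0.         -53.16120921
   2.89013055] [ 26.43940089  18.50614937 -11.12230509   0.         -60.37154554
 -34.43940089]
-178 [-1.08901306e+01  1.70546556e+01 -1.97841352e+01 -2.54444375e-14
 -5.31612092e+01 -7.71098694e+01] [ 2.64394009e+01  1.85061494e+01 -1.11223051e+01 -2.54444375e-14
 -6.03715455e+01 -1.14439401e+02]
8 [-1.08901306e+01  1.70546556e+01 -1.97841352e+01  2.54444375e-14
 -5.31612092e+01  1.08890131e+02] [ 2.64394009e+01  1.85061494e+01 -1.11223051e+01  2.54444375e-14
 -6.03715455e+01  7.15605991e+01]
2.9167 [0.56999979 0.01926792 0.25994117] [ 1.79992616e+02 -9.00555547e-03 -9.80682549e+01]
[ 0.55928494 -0.05905516  0.40268714] [-1.64369594e+01  4.73575892e-02  1.71883644e+02]
[[ 282.44461322  124.88160685]
 [ 340.84025084  294.54252408]
 [ 386.49879569 -122.25808045]
 [ 446.14913141  456.2129548 ]]
```

View pics/w1.png

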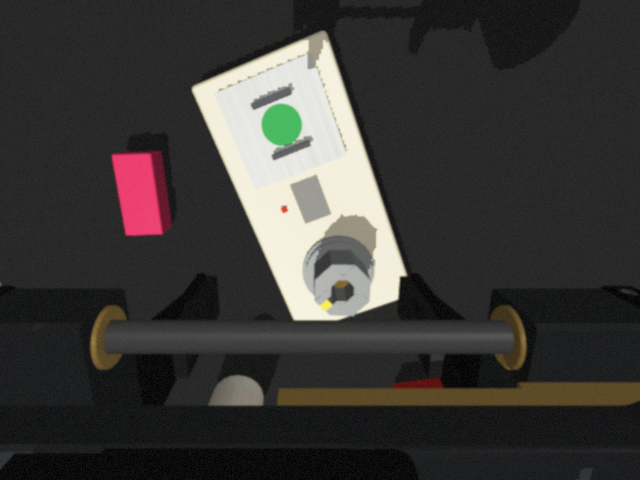

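Green disc at (282,124), where predicted. Base corners about (193,88), (325,31), (408,275); hub top about (342,291), stripe (326,305). I'll fit these numerically and enlarge the hub.

Run:
```python
from h import *
f=np.load("w1.npy",allow_pickle=True).item(); im=f["image"]
hsv=cv2.cvtColor(im,cv2.COLOR_BGR2HSV)
g=cen(blobs(f,"green")[0]); S=px2w(f,g,.028)[0]; print("stage",S, rect(f,blobs(f,"green")[0],.028))
m=cv2.inRange(hsv,(0,0,165),(40,90,255)); m[:, :180]=0; m[318:]=0
c=max(cv2.findContours(m,cv2.RETR_EXTERNAL,cv2.CHAIN_APPROX_NONE)[0],key=cv2.contourArea)
ap=cv2.approxPolyDP(cv2.convexHull(c),4,True)[:,0]; print(ap.tolist()); print(px2w(f,ap,.024)[:,:2].round(4).tolist())
print("rect",rect(f,c,.024))
for b in blobs(f,"yellow"): print("stripe",cen(b),px2w(f,cen(b),.078))
cr=im[225:325,290:400]; cv2.imwrite("pics/hubcrop.png",cv2.resize(cr,None,fx=6,fy=6,interpolation=cv2.INTER_CUBIC)[:600])
```

```text
stage [ 0.58512461 -0.06478618  0.028     ] (array([585.1, -64.6]), array([38.2, 38.2]), 48.5)
[[325, 39], [405, 275], [392, 301], [344, 317], [293, 317], [192, 88], [301, 40]]
[[0.5329, -0.1339], [0.4752, 0.1129], [0.4919, 0.1426], [0.5481, 0.1551], [0.6063, 0.1468], [0.6649, -0.1099], [0.555, -0.1362]]
rect (array([567.4,  13.3]), array([137.7, 286.3]), 12.9)
stripe [325.94666667 304.75466667] [[0.56566647 0.10880486 0.078     ]]
```

View pics/hubcrop.png

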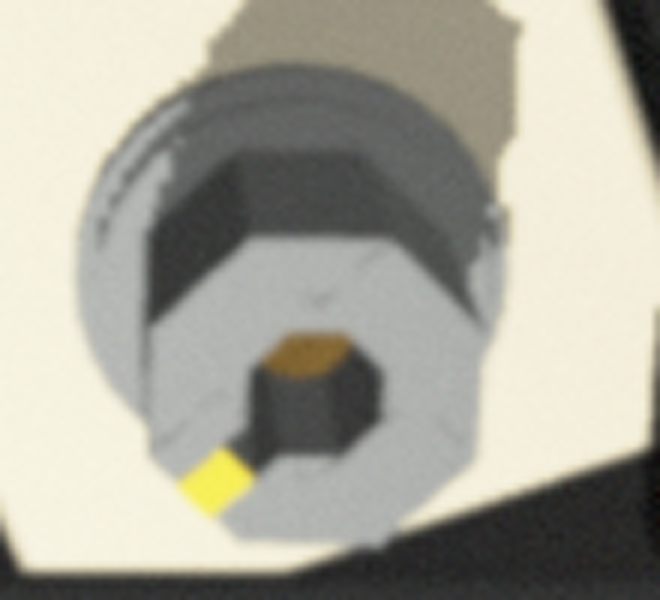

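Stripe lies straight outward of the keyway; bore centre is at about (342.1,290.0) in the full image. Now the dish.

Run:
```python
from h import *
f=np.load("w1.npy",allow_pickle=True).item()
print("hub",px2w(f,[342.1,290.0],.078))
env.goto([.468,-.205,.16],[180,0,-77])
f=env.grab_frame("wrist")
for c in blobs(f,"amber",2): print(cen(c),px2w(f,cen(c),.014),rect(f,c,.014))
m=cv2.inRange(cv2.cvtColor(f["image"],cv2.COLOR_BGR2HSV),(0,0,150),(179,70,255))
for c in sorted(cv2.findContours(m,cv2.RETR_EXTERNAL,cv2.CHAIN_APPROX_NONE)[0],key=cv2.contourArea)[::-1][:2]: print("white",rect(f,c,.014))
print(env.read_state()["clock"]); cv2.imwrite("pics/w2.png",f["image"])
```

```text
hub [[0.54824045 0.09540374 0.078     ]]
[30.41758552 94.25773254] [[ 0.69209585 -0.25840761  0.014     ]] (array([ 694. , -254.7]), array([74.6, 40.1]), 89.6)
[78.58044164 99.53417455] [[ 0.65715704 -0.26267012  0.014     ]] (array([ 659.7, -261.3]), array([13.1, 49.9]), 5.8)
white (array([ 609.4, -107.8]), array([123.2,  42.8]), 13.0)
white (array([538.5, -38.6]), array([66.5, 59.2]), 13.1)
4.0583
```

View pics/w2.png

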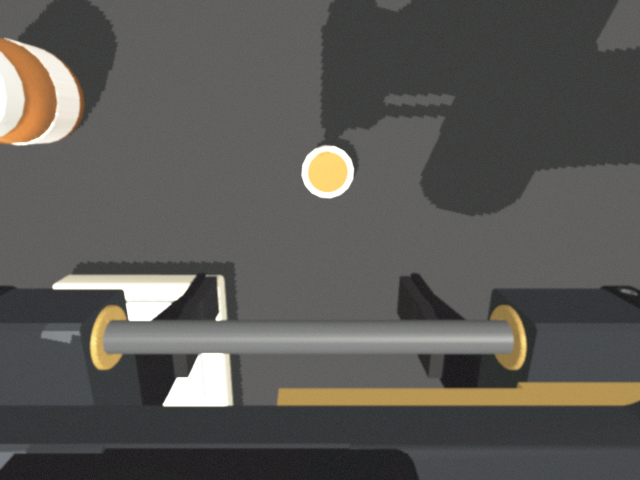

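Dish at (328,172), clear of the jar. Grasp it and place it.

Run:
```python
from h import *
f=env.grab_frame("wrist")
hsv=cv2.cvtColor(f["image"],cv2.COLOR_BGR2HSV)
m=cv2.inRange(hsv,(10,100,150),(34,255,255)); m[:140]=0; m[210:]=0; m[:,:250]=0; m[:,400:]=0
c=max(cv2.findContours(m,cv2.RETR_EXTERNAL,cv2.CHAIN_APPROX_NONE)[0],key=cv2.contourArea)
D=px2w(f,cen(c),.014)[0]; print(D,rect(f,c,.014))
assert np.hypot(D[0]-.464,D[1]+.2516)<.006
o=[180,0,-77]
env.gripper_to(.8)
env.goto([D[0],D[1],.07],o)
env.move_straight([D[0],D[1],.0225],rate=.08,force_limit=6)
env.gripper_to(0.2,8)
s=env.read_state();print("grip",s["opening"]*87,s["finger_force"],s["position"],s["clock"])
env.move_straight([D[0],D[1],.10],rate=.12)
S=[.5848,-.0645]
env.goto([*S,.10],o)
print("hit",env.move_straight([*S,.054],rate=.08,force_limit=6), env.read_state()["position"])
print("hit",env.move_straight([*S,.0495],rate=.02,force_limit=3)); s=env.read_state(); print(s["opening"]*87,s["finger_force"],s["position"],s["force"],s["clock"])
```

```text
[ 0.46471361 -0.25254516  0.014     ] (array([ 464.6, -252.2]), array([30.1, 29.8]), 84.4)
grip 39.68292604540308 7.999977618455887 [ 0.46475517 -0.25259315  0.02261207] 6.6083
hit False [ 0.58510431 -0.06471329  0.05421258]
hit True
39.791178803434796 8.001880198717117 [ 0.58557712 -0.06439306  0.05031483] [-0.17722375  0.35977761  3.72829301] 9.3083
```

Run:
```python
from h import *
env.gripper_to(.72)
p=env.read_state()["position"]
env.move_straight([p[0],p[1],.12],rate=.12)
env.goto([.566,.02,.19],[180,0,-77])
f=env.grab_frame("wrist"); np.save("w3.npy",f,allow_pickle=True); cv2.imwrite("pics/w3.png",f["image"])
print(env.read_state()["clock"])
for z in (.042,):
    hsv=cv2.cvtColor(f["image"],cv2.COLOR_BGR2HSV); m=cv2.inRange(hsv,(8,100,110),(34,255,255))
    for c in sorted(cv2.findContours(m,cv2.RETR_EXTERNAL,cv2.CHAIN_APPROX_NONE)[0],key=cv2.contourArea)[::-1][:5]: print(cen(c) if cv2.contourArea(c) else 0,rect(f,c,z))
print(w2px(f,[[.5851,-.0648,.028],[.5482,.0954,.078]]))
```

```text
11.3417
[307.61260623 115.14577432] (array([585.3, -63.8]), array([30.9, 30.8]), 13.0)
[149.16320475 343.19683482] (array([680.2, 158. ]), array([ 6.8, 51.1]), 5.2)
[468.00634921 344.51111111] (array([399.3,  95.8]), array([ 3.2, 35.4]), 18.4)
0 (array([408.3,  76.9]), array([0., 0.]), 0.0)
[[308.0446721  115.03944498]
 [307.90770303 333.60545688]]
```

View pics/w3.png

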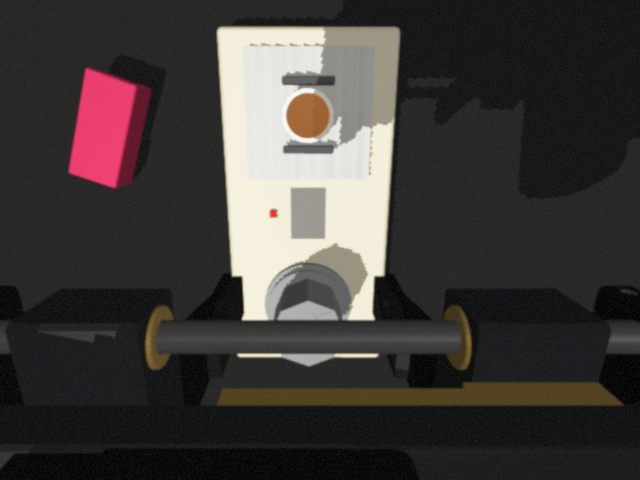

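Dish sits centred at (307.6,115), between stops at rows 81 and 148. Now look at the shaft.

Run:
```python
from h import *
env.gripper_to(1.0)
env.goto([.445,.375,.22],[180,0,-77])
f=env.grab_frame("wrist"); np.save("w4.npy",f,allow_pickle=True)
print(env.read_state()["clock"])
for col,z in(("blue",.092),("yellow",.092),("yellow",.052),("red",.046)):
    for c in blobs(f,col): print(col,z,cv2.contourArea(c),cen(c),px2w(f,cen(c),z)[0][:2].round(4),rect(f,c,z))
u,v=w2px(f,[.46,.295,.08])[0].astype(int);print(u,v)
x0,y0=max(u-80,0),max(v-60,0)
cv2.imwrite("pics/w4.png",cv2.resize(f["image"][y0:y0+120,x0:x0+160],None,fx=5,fy=5,interpolation=cv2.INTER_CUBIC)); print(x0,y0)
```

```text
13.5333
blue 0.092 399.0 [317.89431913 149.6566416 ] [0.4526 0.311 ] (array([455. , 311.8]), array([14.9, 30.3]), 75.4)
yellow 0.092 118.0 [ 93.97175141 344.4279661 ] [0.5995 0.5089] (array([599.4, 507.9]), array([ 5.5, 38.1]), 2.4)
yellow 0.092 83.5 [305.44311377 145.93013972] [0.4619 0.3105] (array([462.6, 310.5]), array([6.9, 8.6]), 76.8)
yellow 0.092 27.0 [523.12345679 341.81481481] [0.2482 0.4258] (array([247.3, 427.3]), array([ 2.5, 20.5]), 22.2)
yellow 0.052 118.0 [ 93.97175141 344.4279661 ] [0.6197 0.5402] (array([619.5, 539.1]), array([ 6.3, 43.8]), 2.4)
yellow 0.052 83.5 [305.44311377 145.93013972] [0.4617 0.3124] (array([462.5, 312.5]), array([7.9, 9.8]), 76.8)
yellow 0.052 27.0 [523.12345679 341.81481481] [0.2165 0.4449] (array([215.4, 446.5]), array([ 2.9, 23.5]), 22.2)
red 0.046 1027.0 [341.10110354 117.71632587] [0.4381 0.2842] (array([438.5, 282.3]), array([33.8, 35.9]), 63.4)
312 124
232 64
```

View pics/w4.png

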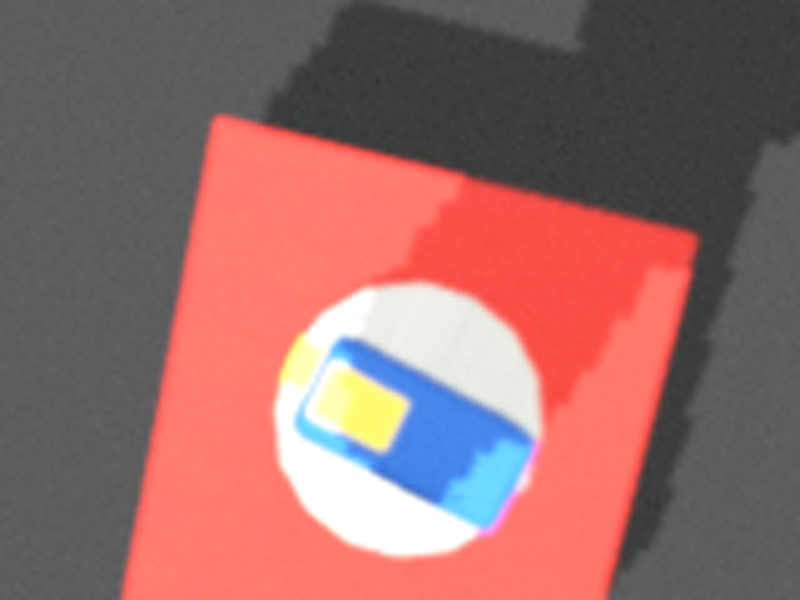

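Handle top spans crop corners (345,338), (540,437), (490,533), (297,430); the yellow (key) end is at the left, and the collar circle is centred at about (409,420).

Run:
```python
from h import *
f=np.load("w4.npy",allow_pickle=True).item()
k=lambda a:np.array(a)/5+[232,64]-.4
C=px2w(f,k([[345,338],[540,437],[490,533],[297,430]]),.092)[:,:2]; c=C.mean(0)
print("sides",np.linalg.norm(np.diff(C,axis=0),axis=1),"centre",c)
for a,b in((1,0),(2,3)): d=C[a]*-1+C[b]; print("yaw",np.degrees(np.arctan2(d[1],d[0])))
print("collar",px2w(f,k([409,420]),.052), "stand", px2w(f,k([[213,118],[697,236]]),.046))
for y in range(-180,180,15): 
    q=env.inverse_kinematics([*c,.1],[180,0,y]); print(y,None if q is None else q[[0,5]].round(),end=";")
```

```text
sides [0.03117421 0.01536824 0.03161441] centre [0.45424092 0.31209055]
yaw -13.216643713032173
yaw -14.779276064451578
collar [[0.45503203 0.31227517 0.052     ]] stand [[0.4963312  0.27353626 0.046     ]
 [0.41564054 0.27352225 0.046     ]]
-180 [  51. -141.];-165 [  51. -126.];-150 [  51. -111.];-135 [ 51. -96.];-120 [ 51. -81.];-105 [ 51. -66.];-90 [ 51. -51.];-75 [ 51. -36.];-60 [ 51. -21.];-45 [51. -6.];-30 [51.  9.];-15 [51. 24.];0 [51. 39.];15 [51. 54.];30 [51. 69.];45 [51. 84.];60 [51. 99.];75 [ 51. 114.];90 [ 51. 129.];105 [ 51. 144.];120 [ 51. 159.];135 [ 51. 174.];150 [  51. -171.];165 [  51. -156.];
```

Run:
```python
from h import *
o=[180,0,-14]; c=[.4548,.3123]
env.gripper_to(.6)
env.goto([*c,.13],o)
print("hit",env.move_straight([*c,.074],rate=.08,force_limit=6))
env.gripper_to(0.,40)
s=env.read_state();print(s["opening"]*87,s["finger_force"],s["position"],s["tool_rot"],s["force"],s["wrist_torque"],s["clock"])
print("up",env.move_straight([*c,.135],rate=.08,force_limit=12))
s=env.read_state();print(s["opening"]*87,s["position"],s["force"],s["wrist_torque"],s["clock"])
env.goto([.5482,.0957,.20],[180,0,27]); s=env.read_state(); print(s["position"],s["tool_rot"],s["force"],s["clock"])
f=env.grab_frame("scene"); np.save("s5.npy",f,allow_pickle=True); f2=env.grab_frame("wrist")
a=f["image"]; u,v=w2px(f,[.548,.096,.13])[0].astype(int)
A=cv2.resize(a[v-75:v+75,u-65:u+65],None,fx=4,fy=4); B=cv2.resize(f2["image"],(280,210))
P=np.zeros((600,800,3),np.uint8);P[:A.shape[0],:A.shape[1]]=A;P[:210,520:]=B; cv2.imwrite("pics/s5.png",P)
```

```text
hit False
15.595255650390385 39.99989348463714 [0.4549057  0.31245741 0.07409606] [-1.79980777e+02 -1.01915312e-02 -1.39975400e+01] [-0.23879486 -0.10844499  1.03201608] [-0.01153906  0.20774895  0.01031102] 17.0583
up False
15.968636399108346 [0.45440614 0.31193257 0.13442519] [-0.67022068  0.27377426 -1.98404152] [-0.07601289  0.16209285  0.04106681] 17.975
[0.54783951 0.09595135 0.19933   ] [-1.79981109e+02  6.74030526e-02  2.69720703e+01] [-0.76671806  0.80147818 -0.6383418 ] 19.0417
```

View pics/s5.png

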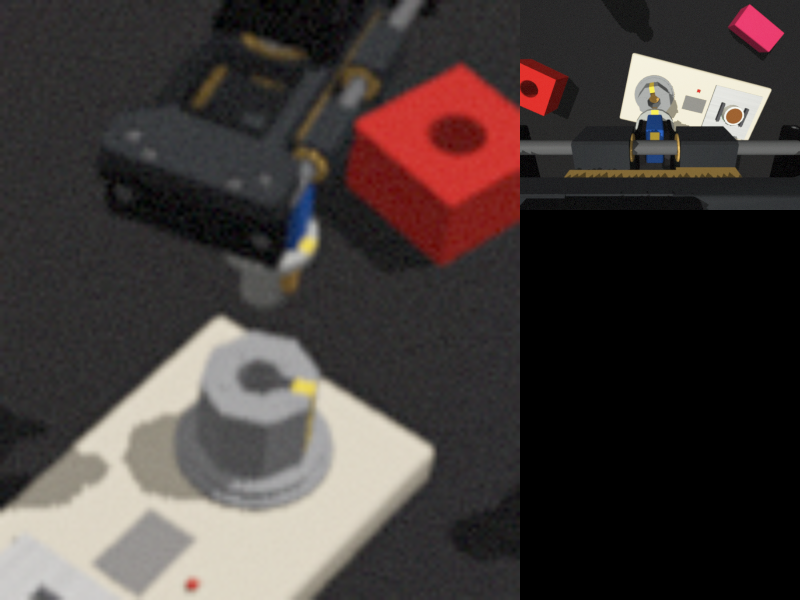

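Shaft is held upright with its key on the stripe side; the stand is empty. Lower the tip into the bore about 10° short of the keyway.

Run:
```python
from h import *
H=[.5482,.0957]
def show(t):
    s=env.read_state();print(t,s["position"].round(4),s["tool_rot"][2].round(2),s["force"].round(1),s["wrist_torque"].round(2),(s["opening"]*87).round(1),s["clock"])
env.move_straight([*H,.148],rate=.08); show("above")
print(env.move_straight([*H,.126],rate=.03,force_limit=5)); show("land")
```

```text
Traceback (most recent call last):
AttributeError: 'float' object has no attribute 'round'
```

```bash
cat >> h.py <<'E'
def show(t):
    s=env.read_state();print(t,s["position"].round(4),s["tool_rot"].round(2)[2],s["force"].round(1),s["wrist_torque"].round(2),round(s["opening"]*87,1),s["clock"])
E
python3 - <<'E'
from h import *
show("above")
print(env.move_straight([.5482,.0957,.126],rate=.03,force_limit=5)); show("land")
E
```

```text
above [0.5487 0.0959 0.1484] 27.02 [ 0.4 -1.1 -2.1] [-0.09  0.13  0.06] 15.9 19.9417
True
land [0.5481 0.0964 0.1365] 26.96 [ 2.   2.7 -2.5] [ 0.94 -0.17 -0.02] 15.8 20.4
```

Side contact 5.5 mm deep, pushed toward +y/+x; shift with it and continue.

Run:
```python
from h import *
env.move_straight([.5486,.0967,.1365],rate=.02); show("shift")
print(env.move_straight([.5486,.0967,.126],rate=.03,force_limit=5)); show("land")
```

```text
shift [0.5485 0.0967 0.1363] 26.97 [ 0.2  1.9 -1.2] [ 0.38  0.03 -0.  ] 16.0 20.65
True
land [0.5486 0.0969 0.1296] 26.98 [-1.4  0.9  2.8] [-0.05  0.14 -0.01] 15.8 20.9583
```

Landed on the top face 12 mm deep, as predicted. Turn under light pressure.

Run:
```python
from h import *
H=[.5486,.0967]
for y in (30,32,34,36,38,40,42):
    env.move_straight([*H,.1283],[180,0,y],rate=.05); show(y)
    if env.move_straight([*H,.122],rate=.04,force_limit=6) is False: show("dropped"); break
    show("push")
```

```text
30 [0.5486 0.0969 0.1293] 30.03 [-2.2  1.8  5.3] [ 0.44  1.   -0.01] 15.8 21.2083
push [0.5481 0.097  0.1271] 30.09 [-2.4  3.3 -1.9] [0.83 0.74 0.01] 15.7 21.4167
32 [0.5479 0.097  0.1276] 31.95 [-2.   4.2 -2.7] [1.25 0.7  0.07] 15.6 21.6667
push [0.5476 0.0974 0.1224] 31.95 [ 0.6  1.2 -3.2] [ 0.3  -0.12  0.06] 16.0 21.875
34 [0.5485 0.0969 0.1285] 33.96 [-2.7  2.5 -0.3] [1.09 0.78 0.02] 15.7 22.1417
dropped [0.5481 0.097  0.1214] 33.98 [-0.9  4.2 -3. ] [1.46 0.76 0.03] 15.4 22.45
```

Key dropped into the keyway. Centre on the measured yaw and go down towards the spring.

Run:
```python
from h import *
H=[.5478,.0975]
env.move_straight([*H,.121],[180,0,36.3],rate=.02); show("align")
print(env.move_straight([*H,.1145],rate=.03,force_limit=8)); show("down")
```

```text
align [0.548  0.0971 0.121 ] 36.24 [-0.9  0.2 -2.1] [0.19 0.1  0.  ] 16.2 22.7
False
down [0.5478 0.0972 0.1143] 36.28 [ 0.9  0.8 -2.2] [-0.12  0.04 -0.07] 15.8 23.0667
```

Running freely. Press home against the spring.

Run:
```python
from h import *
H=[.5478,.0973]
print(env.move_straight([*H,.108],rate=.03,force_limit=25)); show("a")
print(env.move_straight([*H,.102],rate=.015,force_limit=14)); show("b")
env.dwell(.3); show("b2")
```

```text
False
a [0.548  0.0973 0.1087] 36.32 [-1.5  0.4  5.8] [-0.03  0.78 -0.02] 15.6 23.4333
True
b [0.5481 0.0973 0.1065] 36.37 [-1.7  0.2  6.1] [-0.04  0.62 -0.03] 15.5 23.7583
b2 [0.548  0.0973 0.1067] 36.37 [-1.6 -0.   6.6] [-0.12  0.62  0.01] 15.7 24.0583
```

Run:
```python
from h import *
env.gripper_to(0.,60)
for z in(.1052,.1042):
    env.move_straight([.5478,.0973,z],rate=.015); env.dwell(.3); show(z)
f=env.grab_frame("scene"); t=env.grab_frame("top")
u,v=w2px(f,[.548,.096,.085])[0].astype(int)
A=cv2.resize(f["image"][v-50:v+90,u-90:u+50],None,fx=4,fy=4)
u,v=w2px(t,[.57,.02,.05])[0].astype(int)
P=np.zeros((560,800,3),np.uint8);P[:,:560]=A; P[:240,560:]=cv2.resize(t["image"][v-60:v+60,u-60:u+60],(240,240)); cv2.imwrite("pics/f6.png",P)
```

```text
0.1052 [0.5481 0.0974 0.1063] 36.37 [-3.  -0.6  6.9] [-0.03  0.9  -0.03] 15.6 24.825
0.1042 [0.5481 0.0974 0.1061] 36.38 [-3.5  1.3 10.3] [-0.03  1.32 -0.01] 15.6 25.375
```

View pics/f6.png

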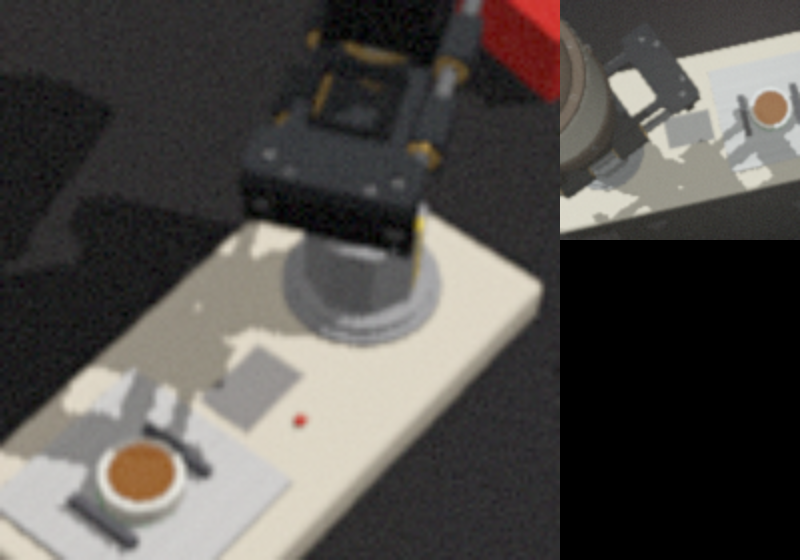

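Dish stays centred between the stops; collar is down at the hub and z has stalled at the expected 0.106. One firmer push to confirm, then hand in.

Run:
```python
from h import *
for z in(.1034,.1026):
    env.move_straight([.5478,.0973,z],rate=.015); env.dwell(.3); show(z)
```

```text
0.1034 [0.5482 0.0974 0.106 ] 36.4 [-5.6  0.3 13.6] [-0.01  1.79 -0.02] 15.3 26.025
0.1026 [0.5482 0.0974 0.106 ] 36.41 [-7.4  0.9 19.5] [ 0.02  2.32 -0.07] 15.7 26.575
```

```bash
python3 -c "
from h import *
env.dwell(.5); show('final'); print(env.close_job())"
```

```text
final [0.5481 0.0974 0.106 ] 36.41 [-7.6  0.4 18.8] [ 0.09  2.36 -0.03] 15.4 27.075
the job is handed in; nothing more can be done
None
```

I placed the dish centred between the stops and handed the job in at 27 s with the shaft still gripped and pressed: the tool stalled at the expected home height (0.106 m) under about 20 N, and the verdict was not shown.

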